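# Load a blotting cassette and close the transfer tank

### The arm

A 7-joint arm with a two-finger parallel gripper is mounted at the origin on a cart in front of the work surface, level with it; the furniture and walls round the work are solid. World frame = base frame: x ahead of the robot, y to its left, z up, the work surface at z = 0. Lengths are in m, angles in degrees, forces in N, time in s.
With the tool pointing down it reaches from about 0.4 to 0.9 m from the base axis. Payload 5.5 kg.
Tool frame: the origin (TCP) lies at the very end of the fingers, on their centre line; the grasp point (between the pads) lies 19 mm behind it; z points along the fingers, y is the line along which they close (so a half turn about z gives the same grasp; the last joint's range is limited). The gripper opens to 92 mm and grips with 3 to 60 N. Pads are 19 mm wide; open, the fingers measure 130 mm over their backs; the gripper's body (75 mm by 190 mm) begins 47 mm behind the grasp point.
Start: joints at [-51.555, 28.699, -24.465, 88.831, 12.651, 65.22, -12.049], TCP at [0.258, 0.597, 0.227] pointing down, gripper open.
Joint ranges: [-164.97, 164.97], [-17.58, 116.51], [-87.97, 89.64], [11.32, 138.91], [-80.73, 260.73], [10.89, 115.49], [-147.41, 147.41]. Speed limits (degrees/s): [147.25, 147.25, 180, 180, 180, 180, 180].

### API

Orientations are given as a 3x3 rotation matrix whose columns are the frame's x, y, z axes.
In Python, from rig import robot gives the robot as it stands. The module is installed in compiled form; this text tells all that it offers.
- The arm moves only by the tool arm_command, never from a script. Its argument "rows" is text: rows parted by semicolons, each of 5 numbers parted by spaces: the closure, from -1 (fully open) to 1 (shut), then the shift along the tool's x, y, z normalised to -1 to 1, where 1 is 0.4 m, then the turn about the tool's z normalised to -1 to 1, where 1 is 360 degrees. In form: fingers dx dy dz turn; .... A call has 1 to 8 rows; each row is the pose to reach, as a shift and turn from the pose commanded when the call began, along the tool's axes at that moment, turning the shorter way round; what a row does not reach only later rows make up. A row lasts 1/8 s, in which the tool goes at most 62.5 mm and 10.7 degrees, less where a joint would pass 70% of its speed; a pose out of reach is approached as far as the arm can. A call with a number of a shift or a turn outside -1 to 1 is refused whole. A call with a gripper value outside its range is refused whole. The fingers move at their own pace and stop on an object; "newtons" is the grip in N (left out, the last holds). Time passes only in rows, so rows that repeat a pose let the fingers close. It gives the time, the measured TCP pose, the force, the opening and the grip force at its end, in the units of the state.
- robot.state(): the state, without advancing time (a new reading comes with each control period).
- robot.read_camera(name): name is "side" or "top" or "wrist"; returns a dict with "color" (420x560x3 uint8, red, green, blue), "depth" (420x560 float32, m along the optical axis (not along the pixel's ray), 0 where there is no reading), "fx", "fy", "cx", "cy" (pixels), "R" (3x3) and "t" (3): a world point X has camera coordinates R X + t; the wrist camera has in their place "tool_from_camera" (4x4, takes a point from camera to tool coordinates, whose origin is the TCP and whose axes are the flange's). Camera axes: x right, y down, z forward; pixel columns grow to the right and rows downward; lengths in m; the calibration is good to about 2 mm. A picture is of the moment at which its call begins: read the wrist's pose just before it.
- robot.job_done(): hands the job in; it is judged then, once.
The state is a dict: "t": time; "qpos": joint angles; "joint_vel": joint speeds; "tau": joint torques, N m; "position": TCP position; "orientation": TCP orientation; "ft_force": force on the tool from outside, world axes, zero at the start; "moment": the same for the moment, N m; "gripper_width": finger opening in m; "gripper_force": force on a finger pad.
Only numpy, scipy, OpenCV 4.12 (cv2) and the standard library are available. Lean on these libraries where they do the work, as an engineer would, in place of code of your own. Each camera call takes 0.05 s, during which the arm holds its last target. There are 200 camera calls.

### The job

Pick up the blotting cassette that lies flat on the bench and lean it on the white slanted drain rest to drip off, letting go of it. Then take it again by its upper edge and lower it, on edge, into the free slot of the transfer tank until it stands on the bottom, its black side facing the tank's black panel. Finally set the lid on the tank and press it down until it is fully home with both spring clips snapped over it; do not drop the cassette or the lid, and leave the cassette already in the tank and the other things on the bench alone.

Things in the scene. Friction and masses are not known exactly. Their poses are not given: they have to be found in the camera images.
- cassette: blotting cassette to load: flat grid plate 60 x 100 x 14 mm, one face black, the other clear, a small white latch at one short end; 0.08 to 0.15 kg. Starts flat on the bench, black face down. Origin at its centre; x along the 60 mm width, y along the 100 mm length (to the latch), z out of the clear face
- cassette_clear (a point): centre of the cassette's clear face, 7 mm from the cassette's centre along its z
- tank: transfer tank, fixed: clear box, outside 92 mm (x) by 124 mm (y), walls 4 mm, rim 116 mm above the bench. A white frame inside has two upright slots along the tank's x, at y = +22 mm (free) and y = -22 mm (taken by a cassette). A black electrode panel stands at y = +41 mm, a red one at -41 mm, both 80 mm high. Origin: centre of the foot on the bench, z up
- free_slot (a point): where the cassette's centre must finally be; axes as the tank's. Slot 63 mm long (x), 17 mm wide (y), floor 9 mm above the bench, flared mouth at 70 to 79 mm. The cassette stands in it with its 100 mm length upright, top 7 mm below the tank's rim; black panel at +y, so its clear face looks to -y
- black_panel (a point): middle of the upper edge of the black electrode panel, on its inner face
- lid: loose lid: bluish clear plate 92 (x) x 134 (y) x 6 mm; under it a rib 16 mm deep that drops inside the tank's walls with 2 mm to spare; on top a grey grip bar 64 mm along x, 14 mm wide, from 6 to 32 mm above the plate's underside; 0.17 kg. Starts on the bench, grip up. Origin: centre of the plate's underside; axes as the tank's when fitted (either way round)
- lid_grip (a point): centre of the top of the lid's grip bar, 32 mm above the lid's origin
- lid_seat (a point): centre of the tank's rim: the lid's origin lies here when the lid is fully home. Laid on, the lid stops on the clips about 5 to 15 mm higher; about 10 N on the grip snap it down
- clip_black (a joint): grey spring clip at the tank's +y end, 24 mm wide, up to 25 mm above the rim, hinged 40 mm below the rim: 0 rad when relaxed, grows as the lid pushes it outward, springs back to nearly 0 over the lid's edge when the lid is home
- clip_red (a joint): the same clip at the tank's -y end
- rest: white drain rest, fixed: drip tray 76 x 112 x 12 mm with a back 44 mm wide that rises at 45 degrees towards the rest's +y and a lip 56 mm wide, 16 mm high, square to the back at its lower end. The corner of lip and back is at y = -30 mm, z = 16 mm. Origin: on the bench below the middle, z up
- rest_lean (a point): the cassette's centre when it leans on the rest, one short end in the corner, the other up and 38 mm beyond the back; its length points to the rest's +y and up at 45 degrees, its width along x; axes as the rest's
- cassette_loaded: a like cassette already standing in the other slot of the tank, to be left alone; origin at its centre
- timer: small white timer, 64 x 66 x 18 mm, a bystander; origin at the centre of its underside
- bottle: clear bottle with blue cap, 68 mm across, 122 mm high, a bystander; origin at the centre of its underside
- bottle_small: smaller clear bottle with blue cap, 56 mm across, 102 mm high, a bystander; origin at the centre of its underside
- gel_box: clear box 93 x 103 x 38 mm, a bystander; origin at the centre of its underside
- tweezers: steel tweezers 131 mm long, 10 mm high, a bystander; origin at the centre of its underside
- tape: roll of green tape 58 mm across, 18 mm high, a bystander; origin at the centre of its underside
- marker: blue marker pen 117 mm long, a bystander; origin at the centre of its underside

How it is judged (in metres and radians):
On the way, in this order (a step that is already met when the one before it is completed fails the run):
1. the cassette leans on the drain rest, let go (distance between cassette and rest_lean below 0.02 m and angle between the z axis of cassette and the z axis of rest, either way round between 0.6 and 0.97 rad and contact force between the fingers and cassette below 0.1 N), for 0.3 s.
2. the cassette stands in the free slot, let go (horizontal distance between cassette and free_slot below 0.006 m and distance between cassette and free_slot below 0.007 m and angle between the y axis of cassette and the z axis of tank, either way round below 0.12 rad and angle between the z axis of cassette and the y axis of tank, either way round below 0.15 rad and y of cassette_clear in the frame of free_slot below 0 m and contact force between the fingers and cassette below 0.1 N), for 0.2 s.
At the end, for the whole second after the job is handed in: The cassette stands upright on the floor of the free slot, within 6 mm and about 0.1 rad, black side to the black panel; the lid lies level on the rim, under 2 mm from its seat and within 5 mm sideways, both clips back over it (under 0.04 rad); all at rest (horizontal distance between cassette and free_slot below 0.006 m and distance between cassette and free_slot below 0.007 m and angle between the y axis of cassette and the z axis of tank, either way round below 0.12 rad and angle between the z axis of cassette and the y axis of tank, either way round below 0.15 rad and y of cassette_clear in the frame of free_slot below 0 m and horizontal distance between lid and lid_seat below 0.005 m and z of lid in the frame of lid_seat below 0.002 m and angle between lid's own z axis and vertical below 0.03 rad and value of joint each of clip_black, clip_red below 0.04 rad and linear speed of each of lid, cassette below 0.02 m/s); the robot touches nothing.
It fails at once if the cassette falls (faster than 0.5 m/s out of the fingers) (linear speed of cassette above 0.5 m/s and contact force between the fingers and cassette below 0.05 N).
It fails at once if the lid falls (faster than 0.5 m/s out of the fingers) (linear speed of lid above 0.5 m/s and contact force between the fingers and lid below 0.05 N).
It fails at once if the cassette already in the tank is moved by more than 12 mm (distance of cassette_loaded from where it was at the start of the episode above 0.012 m).
It fails at once if a bystander is moved by more than 30 mm (distance of any of timer, bottle, bottle_small, gel_box, tweezers, tape, marker from where it was at the start of the episode above 0.03 m).
It also fails if it takes over 69 s, if anything falls off the work surface, if the arm or the gripper's body presses on something with over 40 N, if the wrist force passes 120 N, or if a joint passes its speed limit or range.

## Working session

There is one attempt and no reset: what is moved stays moved. The work goes in short steps, Python scripts to look and compute and a tool call to move; the robot and the scene stay as the last step left them, time stands still between calls to the robot, and variables do not carry over. Pictures are saved under pics/ and viewed, at most 10 in all, crops included, and the job is handed in when it is done.

Besides the shell and the picture viewer there is one more tool, called after ">>>" by a JSON object that holds its "fn" and its "kwargs", one argument or row to a line. arm_command: Moves the arm, as the interface text tells. Scaled input: -1 to 1 covers 0.4 m each way for a shift and 360 degrees each way for a turn. Its arguments: {"type":"object","properties":{"rows":{"type":"string"},"newtons":{"type":"number"}},"required":["rows"]}

```bash
mkdir -p pics
python3 - <<'E'
from rig import robot
import cv2,numpy as np
s=robot.state(); print(s['t'],s['position'],np.round(s['orientation'],3).tolist(),s['gripper_width'])
for n in ['top','side']:
    c=robot.read_camera(n); np.savez(f'pics/{n}0.npz',**c)
    cv2.imwrite(f'pics/{n}0.png',c['color'][:,:,::-1]); print(n,c['fx'],c['cx'],c['cy'],np.round(c['R'],3).tolist(),c['t'], -c['R'].T@c['t'])
E
```

```text
0.0 [0.25754364 0.59602787 0.22568365] [[-0.918, 0.397, -0.001], [0.397, 0.918, -0.002], [0.0, -0.002, -1.0]] 0.09168013616212747
top 446.38599005260113 273.1693743696326 212.7485364093054 [[-0.002, -1.0, 0.005], [-0.982, 0.001, -0.187], [0.187, -0.005, -0.982]] [0.00308247 0.55026638 1.10547065] [0.33405098 0.00792926 1.1887872 ]
side 379.0164036302885 278.19417618998955 209.5152737016953 [[0.787, -0.616, 0.006], [-0.384, -0.498, -0.778], [0.482, 0.61, -0.629]] [-0.42381804  0.28764849  0.69430937] [ 0.10916383 -0.54147518  0.66280976]
```

View pics/top0.png

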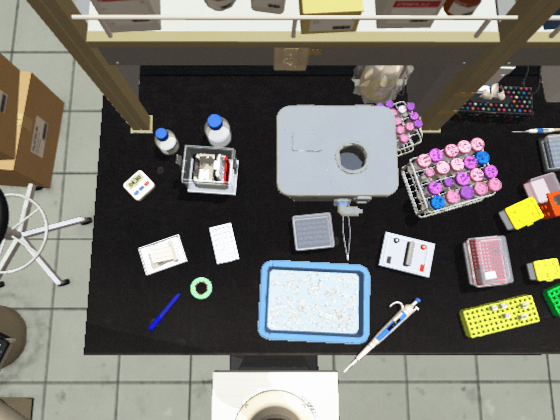

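View pics/side0.png

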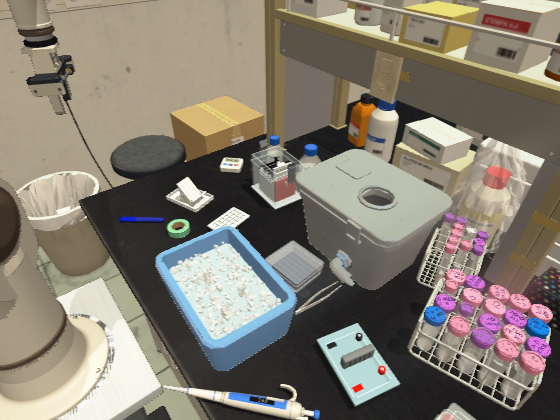

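```bash
cat > h.py <<'E'
import numpy as np,cv2
def world(c):
    v,u=np.mgrid[:420,:560]; d=c['depth']
    P=np.stack([(u-c['cx'])/c['fx']*d,(v-c['cy'])/c['fy']*d,d],-1)
    return (P-c['t'])@c['R']
def ray(c,uv,z):
    uv=np.atleast_2d(uv).astype(float)
    D=np.c_[(uv[:,0]-c['cx'])/c['fx'],(uv[:,1]-c['cy'])/c['fy'],np.ones(len(uv))]@c['R']
    o=-c['R'].T@c['t']; return o+D*((z-o[2])/D[:,2])[:,None]
E
python3 - <<'E'
from h import *
c=np.load('pics/top0.npz'); W=world(c); im=c['color'][:,:,::-1]
r=lambda a,k:cv2.resize(a,None,fx=k,fy=k,interpolation=cv2.INTER_CUBIC)
A=r(im[110:280,130:245],3.5); B=r(im[225:285,372:442],5)
out=np.zeros((595,760,3),np.uint8); out[:A.shape[0],:A.shape[1]]=A; out[:B.shape[0],405:405+B.shape[1]]=B
cc=np.load('pics/side0.npz')['color'][:,:,::-1]; C=r(cc[145:235,160:305],2.4); out[320:320+C.shape[0],405:405+C.shape[1]]=C[:, :355]
cv2.imwrite('pics/z.png',out)
for n,(u,v) in dict(cas=(224,243),rest=(163,255),tank=(210,170),lid=(407,255),bench=(250,240)).items(): print(n,np.round(W[v,u],3))
E
```

```text
cas [0.476 0.132 0.018]
rest [0.442 0.286 0.04 ]
tank [0.677 0.175 0.012]
lid [ 0.441 -0.34   0.046]
bench [ 0.486  0.064 -0.002]
```

View pics/z.png

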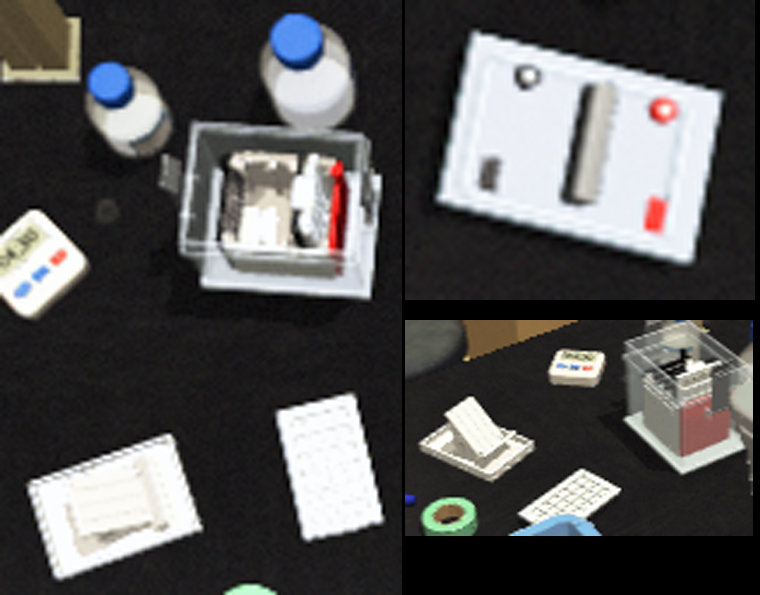

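```bash
cat > m.py <<'E'
from h import *
c=np.load('pics/top0.npz'); im=c['color']; W=world(c); hsv=cv2.cvtColor(im,cv2.COLOR_RGB2HSV)
m0=(hsv[...,2]>110).astype(np.uint8)
def rect(name,box,z):
    u0,v0,u1,v1=box; m=np.zeros_like(m0); m[v0:v1,u0:u1]=m0[v0:v1,u0:u1]
    m=cv2.morphologyEx(m,cv2.MORPH_CLOSE,np.ones((3,3)))
    cs,_=cv2.findContours(m,cv2.RETR_EXTERNAL,cv2.CHAIN_APPROX_NONE); k=max(cs,key=cv2.contourArea)
    P=ray(c,k[:,0,:],z)[:,:2].astype(np.float32)
    r=cv2.minAreaRect(P*1000); b=cv2.boxPoints(r); e=b[1]-b[0]; f=b[2]-b[1]; l=e if np.hypot(*e)>np.hypot(*f) else f
    print(name,'c',np.round(r[0],1),'size',np.round(r[1],1),'long dir deg',np.round(np.degrees(np.arctan2(l[1],l[0])),1),np.round(b).tolist())
rect('cas',(203,215,246,270),.014); rect('rest',(132,228,192,280),.012); rect('lid',(372,225,442,285),.022)
for n,(u0,v0,u1,v1) in dict(autoclave=(277,108,397,195),bath=(262,265,368,340),bottle=(205,115,230,140),tank=(182,148,236,190)).items():
    print(n,np.round(np.nanpercentile(W[v0:v1,u0:u1,2],[5,50,95,99.5]),3))
# lid grip: dark-ish greyish region in lid, height
b=W[225:285,372:442]; s=(b[...,2]>.04)&(b[...,2]<.06); q=b[s]; print('grip',len(q),np.round(q.mean(0),4), np.round(cv2.fitLine(q[:,:2].astype(np.float32),cv2.DIST_L2,0,.01,.01).ravel(),3))
b=W[228:280,132:192]; s=(b[...,2]>.03)&(b[...,2]<.07); q=b[s]; print('back',len(q),np.round(q.mean(0),4)); A=np.c_[q[:,:2],np.ones(len(q))]; print(np.linalg.lstsq(A,q[:,2],rcond=None)[0])
E
python3 m.py
```

```text
cas c [476.4 133.4] size [102.5  61.9] long dir deg 13.8 [[419.0, 151.0], [434.0, 91.0], [534.0, 115.0], [519.0, 176.0]]
rest c [447.  295.1] size [ 78.3 114.5] long dir deg -70.5 [[391.0, 336.0], [429.0, 228.0], [503.0, 254.0], [465.0, 362.0]]
lid c [ 446. -347.] size [135.4  93.3] long dir deg 75.8 [[384.0, -401.0], [475.0, -424.0], [508.0, -293.0], [417.0, -270.0]]
autoclave [0.153 0.193 0.197 0.203]
bath [0.067 0.077 0.107 0.111]
bottle [0.    0.084 0.124 0.129]
tank [0.007 0.075 0.116 0.14 ]
grip 148 [ 0.4459 -0.3467  0.0475] [ 0.969 -0.248  0.446 -0.347]
back 258 [0.4464 0.2975 0.0458]
[-0.26449     0.77403578 -0.06644823]
```

```bash
cat > g.py <<'E'
import sys,numpy as np
from rig import robot
def go(x,y,z,yaw):
    s=robot.state(); R=np.array(s['orientation']); p=np.array(s['position'])
    d=R.T@(np.array([x,y,z])-p)/.4; cur=np.degrees(np.arctan2(R[1,1],R[0,1]))
    t=-((yaw-cur+180)%360-180)/360
    print('row',np.round(d,4),'turn',round(t,4),'| cur',np.round(p,4),'yaw',round(cur,2),'tilt',np.round(R[:,2],3),'w',round(s['gripper_width'],4),'F',np.round(s['ft_force'],1),'t',round(s['t'],2))
if __name__=='__main__': go(*map(float,sys.argv[1:]))
E
python3 g.py .4715 .132 .15 103.8
```

```text
row [-0.951  -0.8527  0.1909] turn -0.1032 | cur [0.2576 0.5961 0.2258] yaw 66.64 tilt [-0.001 -0.002 -1.   ] w 0.0917 F [-0.3  0.5 -0.7] t 0.1
```

>>> {"fn": "arm_command", "kwargs": {
  "rows": "-1 -0.951 -0.853 0.19 -0.103;-1 -0.951 -0.853 0.19 -0.103;-1 -0.951 -0.853 0.19 -0.103;-1 -0.951 -0.853 0.19 -0.103;-1 -0.951 -0.853 0.19 -0.103;-1 -0.951 -0.853 0.19 -0.103;-1 -0.951 -0.853 0.19 -0.103;-1 -0.951 -0.853 0.19 -0.103",
  "newtons": 25
}}

```text
t: 1.1
position: [0.4648, 0.1466, 0.153]
orientation: [[-0.971, -0.237, 0.0], [-0.237, 0.971, 0.0], [-0.0, -0.0, -1.0]]
ft_force: [0.9, 0.6, 0.2]
gripper_width: 0.0917
gripper_force: 0.0
```

```bash
python3 g.py .4715 .132 .15 103.8
```

```text
row [-0.0076 -0.0394  0.0076] turn -0.0002 | cur [0.4648 0.1466 0.153 ] yaw 103.72 tilt [ 0.  0. -1.] w 0.0917 F [0.9 0.6 0.2] t 1.1
```

>>> {"fn": "arm_command", "kwargs": {
  "rows": "-1 0 0 0 0;-1 0 0 0 0"
}}

```text
t: 1.35
position: [0.464, 0.1488, 0.1531]
orientation: [[-0.972, -0.236, -0.001], [-0.236, 0.972, 0.0], [0.001, 0.001, -1.0]]
ft_force: [-0.1, 0.8, -0.2]
gripper_width: 0.0917
gripper_force: 0.0
```

```bash
python3 g.py .4715 .132 .003 103.8
python3 - <<'E'
from rig import robot
from h import *
s=robot.state(); c=robot.read_camera('wrist'); T=c['tool_from_camera']; R=np.array(s['orientation']); p=np.array(s['position'])
print(np.round(T,3).tolist(),c['fx'])
Rw=R@T[:3,:3]; tw=R@T[:3,3]+p; c['R']=Rw.T; c['t']=-Rw.T@tw; np.savez('pics/w1.npz',**c); cv2.imwrite('pics/w1.png',c['color'][:,:,::-1])
m=(c['color'].min(2)>120).astype(np.uint8); m=cv2.morphologyEx(m,cv2.MORPH_CLOSE,np.ones((9,9)))
cs,_=cv2.findContours(m,cv2.RETR_EXTERNAL,cv2.CHAIN_APPROX_NONE)
for k in cs:
    if cv2.contourArea(k)>3000:
        P=ray(c,k[:,0,:],.014)[:,:2].astype(np.float32)*1000; print(cv2.boundingRect(k),np.round(cv2.minAreaRect(P),1).tolist() if 0 else cv2.minAreaRect(P))
E
```

```text
row [-0.0085 -0.0455  0.3753] turn -0.0004 | cur [0.464  0.1488 0.1531] yaw 103.67 tilt [-0.001  0.    -1.   ] w 0.0917 F [-0.1  0.8 -0.2] t 1.35
[[0.0, -0.959, -0.284, 0.078], [1.0, 0.0, -0.0, 0.0], [0.0, -0.284, 0.959, -0.157], [0.0, 0.0, 0.0, 1.0]] 330.8182240745922
(380, 173, 126, 86) ((448.8704833984375, 295.2916564941406), (84.11444854736328, 114.0946273803711), 19.287601470947266)
(234, 155, 68, 105) ((475.4143371582031, 134.6826629638672), (100.80970764160156, 61.11856460571289), 13.756359100341797)
(0, 131, 72, 112) ((509.4745788574219, -78.16864013671875), (103.14188385009766, 66.74067687988281), 3.225112199783325)
(0, 0, 140, 124) ((385.36663818359375, -55.10574722290039), (106.29509735107422, 106.09829711914062), 89.89301300048828)
```

View pics/w1.png

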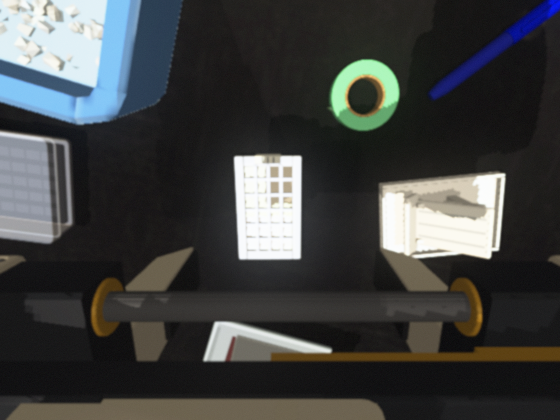

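>>> {"fn": "arm_command", "kwargs": {
  "rows": "-1 -0.008 -0.0425 0.15 0;-1 -0.008 -0.0425 0.27 0;-1 -0.008 -0.0425 0.34 0;-1 -0.008 -0.0425 0.374 0;-1 -0.008 -0.0425 0.374 0;1 -0.008 -0.0425 0.374 0;1 -0.008 -0.0425 0.374 0;1 -0.008 -0.0425 0.374 0",
  "newtons": 30
}}

```text
t: 2.4
position: [0.4722, 0.1328, 0.0046]
orientation: [[-0.972, -0.237, 0.002], [-0.237, 0.972, 0.0], [-0.002, -0.0, -1.0]]
ft_force: [-0.3, 0.4, 0.1]
gripper_width: 0.0664
gripper_force: 0.0
```

```bash
python3 g.py .471 .133 .1 103.8
```

```text
row [ 0.0024  0.0011 -0.2386] turn -0.0003 | cur [0.4722 0.1328 0.0046] yaw 103.7 tilt [ 0.002  0.    -1.   ] w 0.0664 F [-0.3  0.4  0.1] t 2.4
```

>>> {"fn": "arm_command", "kwargs": {
  "rows": "1 0.0024 0 0 0;1 0.0024 0 0 0;1 0.0024 0 0 0;1 0.0024 0 -0.05 0;1 0.0024 0 -0.15 0;1 0.0024 0 -0.28 0;1 0.0024 0 -0.28 0;1 0.0024 0 -0.28 0"
}}

```text
t: 3.4
position: [0.4698, 0.132, 0.1151]
orientation: [[-0.972, -0.237, -0.001], [-0.237, 0.972, -0.001], [0.001, -0.0, -1.0]]
ft_force: [0.2, -0.0, -1.0]
gripper_width: 0.0593
gripper_force: 30.0
```

```bash
python3 g.py .447 .295 .1 19.5
```

```text
row [-0.0411  0.4093  0.0376] turn 0.2339 | cur [0.4698 0.132  0.1151] yaw 103.7 tilt [-0.001 -0.001 -1.   ] w 0.0593 F [ 0.2 -0.  -1. ] t 3.4
```

```bash
python3 g.py .4457 .300 .105 19.5
```

```text
row [-0.0409  0.4222  0.0251] turn 0.2339 | cur [0.4698 0.132  0.1151] yaw 103.7 tilt [-0.001 -0.001 -1.   ] w 0.0593 F [ 0.2 -0.  -1. ] t 3.4
```

>>> {"fn": "arm_command", "kwargs": {
  "rows": "1 -0.041 0.422 0.025 0.234;1 -0.041 0.422 0.025 0.234;1 -0.041 0.422 0.025 0.234;1 -0.041 0.422 0.025 0.234;1 -0.041 0.422 0.025 0.234;1 -0.041 0.422 0.025 0.234;1 -0.041 0.422 0.025 0.234;1 -0.041 0.422 0.025 0.234",
  "newtons": 20
}}

```text
t: 4.4
position: [0.4448, 0.2992, 0.1033]
orientation: [[-0.332, 0.943, -0.004], [0.943, 0.332, -0.003], [-0.002, -0.004, -1.0]]
ft_force: [0.3, -0.0, -1.3]
gripper_width: 0.0593
gripper_force: 20.0
```

>>> {"fn": "arm_command", "kwargs": {
  "rows": "1 0 0 0 0.001;1 0 0 0 0.001",
  "newtons": 10
}}

```text
t: 4.65
position: [0.4456, 0.2999, 0.1045]
orientation: [[-0.335, 0.942, -0.002], [0.942, 0.335, -0.002], [-0.001, -0.002, -1.0]]
ft_force: [-0.1, 1.0, -1.0]
gripper_width: 0.06
gripper_force: 10.0
```

```bash
python3 g.py .4457 .300 .075 19.5
python3 - <<'E'
from rig import robot
from h import *
a=robot.read_camera('side')
cv2.imwrite('pics/s2.png',cv2.resize(a['color'][120:260,110:290,::-1],None,fx=4,fy=4))
E
```

```text
row [0.0001 0.0006 0.0737] turn 0.0002 | cur [0.4456 0.2999 0.1045] yaw 19.57 tilt [-0.002 -0.002 -1.   ] w 0.06 F [-0.1  1.  -1. ] t 4.65
```

View pics/s2.png

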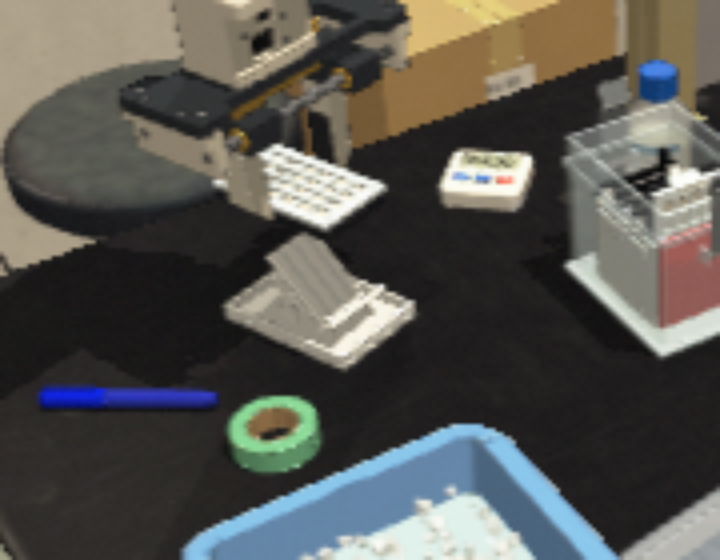

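>>> {"fn": "arm_command", "kwargs": {
  "rows": "1 -0.021 0 0.06 0;1 -0.021 0 0.091 0;1 -0.017 0 0.103 0;1 -0.013 0 0.112 0;1 -0.008 0 0.114 0;1 -0.003 0 0.115 0;1 0.002 0 0.116 0;1 0.002 0 0.118 0",
  "newtons": 8
}}

```text
t: 5.7
position: [0.4468, 0.3014, 0.059]
orientation: [[-0.331, 0.944, 0.001], [0.944, 0.331, 0.001], [0.0, 0.001, -1.0]]
ft_force: [1.1, -2.7, 3.8]
gripper_width: 0.0601
gripper_force: 8.0
```

```bash
python3 g.py .4457 .300 .058 19.5
python3 - <<'E'
from rig import robot
from h import *
a=robot.read_camera('side')
cv2.imwrite('pics/s3.png',cv2.resize(a['color'][130:230,130:260,::-1],None,fx=5,fy=5))
E
```

```text
row [-0.0025 -0.0038  0.0025] turn -0.0004 | cur [0.4468 0.3014 0.059 ] yaw 19.35 tilt [ 0.001  0.001 -1.   ] w 0.0601 F [ 1.1 -2.7  3.8] t 5.7
```

View pics/s3.png

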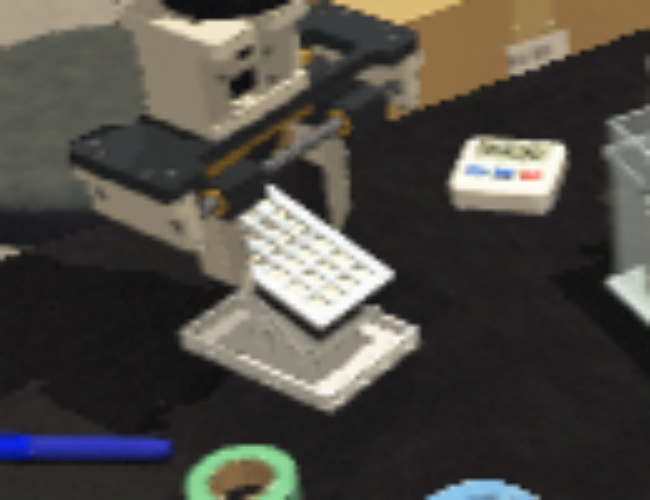

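```bash
cat > tilt.py <<'E'
from rig import robot
from h import *
def run(n='side'):
    c=robot.read_camera(n); W=world(c); yv=np.array([-.334,.943]); xv=np.array([.943,.334])
    d=W[...,:2]-[.4475,.295]; X=d@xv; Y=d@yv; Z=W[...,2]
    m=(c['depth']>0)&(abs(X)<.026)&(abs(Y)<.06)&(Z>.03)&(Z<.12)&(c['color'].min(2)>150)
    y,z=Y[m],Z[m]
    for _ in range(4):
        a,b=np.polyfit(y,z,1); k=abs(z-a*y-b)<.005; y,z=y[k],z[k]
    print(n,len(y),'tilt',np.degrees(np.arctan(a)),'z at y=0',b,'y range',np.percentile(y,[1,99]),'z',np.percentile(z,[1,99]))
run(); run('top')
E
python3 tilt.py
```

```text
side 336 tilt 17.660914920286945 z at y=0 0.06544012842444569 y range [-0.04904486  0.03230287] z [0.04966401 0.07617642]
top 304 tilt 15.502490425287078 z at y=0 0.0654993077299606 y range [-0.05132676 -0.01164029] z [0.04882803 0.06632801]
```

>>> {"fn": "arm_command", "kwargs": {
  "rows": "1 -0.005 0 0 0;1 -0.005 0 0.004 0;1 -0.005 0 0.008 0;1 0 0 0.01 0;1 0 0 0.01 0",
  "newtons": 3
}}

```text
t: 6.48
position: [0.4459, 0.3007, 0.0542]
orientation: [[-0.331, 0.944, -0.001], [0.944, 0.331, -0.001], [-0.001, -0.001, -1.0]]
ft_force: [0.1, -2.8, 0.6]
gripper_width: 0.06
gripper_force: 3.0
```

```bash
python3 g.py .4457 .300 .058 19.5; python3 tilt.py
```

```text
row [-0.0014 -0.0011 -0.0094] turn -0.0004 | cur [0.4459 0.3007 0.0542] yaw 19.34 tilt [-0.001 -0.001 -1.   ] w 0.06 F [ 0.1 -2.8  0.6] t 6.47
side 376 tilt 30.184516076929413 z at y=0 0.061881949127541934 y range [-0.04688462  0.02662679] z [0.03618516 0.07756462]
top 290 tilt 27.572278271367015 z at y=0 0.062314663995715294 y range [-0.04884957 -0.00455918] z [0.03539273 0.05941817]
```

>>> {"fn": "arm_command", "kwargs": {
  "rows": "1 0.01 0 -0.006 0;1 0.02 0 -0.006 0;1 0.022 0 0 0;1 0.022 0 0.007 0;1 0.022 0 0.012 0;1 0.022 0 0.012 0",
  "newtons": 3
}}

```text
t: 7.32
position: [0.4431, 0.3105, 0.0496]
orientation: [[-0.332, 0.943, 0.0], [0.943, 0.332, 0.001], [0.001, 0.001, -1.0]]
ft_force: [-0.6, 2.3, 1.5]
gripper_width: 0.0595
gripper_force: 3.0
```

```bash
python3 g.py .4457 .300 .058 19.5; python3 tilt.py
```

```text
row [-0.0269 -0.0026 -0.021 ] turn -0.0003 | cur [0.4431 0.3105 0.0496] yaw 19.39 tilt [ 0.     0.001 -1.   ] w 0.0595 F [-0.6  2.3  1.5] t 7.33
side 386 tilt 38.03141773020158 z at y=0 0.059301400387441194 y range [-0.03717872  0.03049424] z [0.03150315 0.08390501]
top 289 tilt 35.554769999368105 z at y=0 0.060140101273236726 y range [-0.03983976 -0.00307201] z [0.03084306 0.05927092]
```

>>> {"fn": "arm_command", "kwargs": {
  "rows": "-0.4 0 0 0 0;-0.4 0 0 0 0;-0.4 0 0 0 0;-0.7 0 0 0 0;-0.7 0 0 0 0"
}}

```text
t: 8.05
position: [0.4433, 0.3094, 0.0497]
orientation: [[-0.331, 0.944, -0.0], [0.944, 0.331, -0.0], [-0.0, -0.0, -1.0]]
ft_force: [-0.4, 0.3, -0.3]
gripper_width: 0.0767
gripper_force: 0.0
```

```bash
python3 g.py .4457 .300 .15 19.5; python3 tilt.py
```

```text
row [-0.0242 -0.0021 -0.2507] turn -0.0004 | cur [0.4433 0.3094 0.0497] yaw 19.34 tilt [-0. -0. -1.] w 0.0767 F [-0.4  0.3 -0.3] t 8.05
side 400 tilt 37.94599890321368 z at y=0 0.059282634505639496 y range [-0.03663763  0.03139686] z [0.03124867 0.08409022]
top 290 tilt 36.09419141303468 z at y=0 0.060328874964417994 y range [-0.03918538 -0.00292993] z [0.0315447  0.06019038]
```

>>> {"fn": "arm_command", "kwargs": {
  "rows": "-1 -0.01 0 0 0;-1 -0.01 0 -0.05 0;-1 -0.01 0 -0.2 0;-1 -0.01 0 -0.35 0;-1 -0.01 0 -0.45 0;-1 -0.01 0 -0.5 -0.05;-1 -0.01 0 -0.5 -0.1;-1 -0.01 0 -0.5 -0.15"
}}

```text
t: 9.15
position: [0.4448, 0.3054, 0.2502]
orientation: [[-0.787, 0.617, 0.001], [0.617, 0.787, 0.0], [-0.0, 0.001, -1.0]]
ft_force: [0.1, 0.2, -1.7]
gripper_width: 0.0917
gripper_force: 0.0
```

```bash
python3 g.py .58 .2 .26 95
python3 - <<'E'
from h import *
for n in ['top','side']:
    c=np.load(f'pics/{n}0.npz'); W=world(c).reshape(-1,3); k=(W[:,2]>.25)&(W[:,0]>.5)&(W[:,1]>-.3)&(W[:,1]<.45)
    for z in np.arange(.25,1,.1):
        q=W[k&(W[:,2]>z)&(W[:,2]<z+.1)]
        if len(q)>5: print(n,round(z,2),len(q),np.round(q.min(0),2),np.round(np.percentile(q[:,0],5),2))
E
```

```text
row [-0.4286  0.0012 -0.0242] turn -0.1197 | cur [0.4448 0.3054 0.2502] yaw 51.92 tilt [ 0.001  0.    -1.   ] w 0.0917 F [ 0.1  0.2 -1.7] t 9.15
top 0.25 2613 [ 0.79 -0.3   0.25] 0.8
top 0.35 14731 [ 0.79 -0.3   0.35] 0.8
top 0.45 8240 [ 0.79 -0.3   0.45] 0.8
top 0.55 100 [0.79 0.35 0.55] 0.8
side 0.25 3790 [ 0.79 -0.3   0.25] 0.8
side 0.35 13861 [ 0.79 -0.3   0.35] 0.8
side 0.45 10369 [ 0.79 -0.3   0.45] 0.8
```

```bash
python3 g.py .69 .18 .28 88
```

```text
row [-0.6759  0.1315 -0.074 ] turn -0.1002 | cur [0.4448 0.3054 0.2502] yaw 51.92 tilt [ 0.001  0.    -1.   ] w 0.0917 F [ 0.1  0.2 -1.7] t 9.15
```

>>> {"fn": "arm_command", "kwargs": {
  "rows": "-1 -0.676 0.131 -0.074 -0.1;-1 -0.676 0.131 -0.074 -0.1;-1 -0.676 0.131 -0.074 -0.1;-1 -0.676 0.131 -0.074 -0.1;-1 -0.676 0.131 -0.074 -0.1;-1 -0.676 0.131 -0.074 -0.1;-1 -0.676 0.131 -0.074 -0.1;-1 -0.676 0.131 -0.074 -0.1"
}}

```text
t: 10.15
position: [0.6877, 0.1804, 0.2795]
orientation: [[-0.999, 0.04, -0.001], [0.04, 0.999, 0.001], [0.001, 0.001, -1.0]]
ft_force: [-0.3, 1.2, 0.5]
gripper_width: 0.0922
gripper_force: 0.0
```

```bash
cat > look.py <<'E'
from rig import robot
from h import *
def wrist(f):
    s=robot.state(); c=robot.read_camera('wrist'); T=c['tool_from_camera']; R=np.array(s['orientation']); p=np.array(s['position'])
    Rw=R@T[:3,:3]; tw=R@T[:3,3]+p; c['R']=Rw.T; c['t']=-Rw.T@tw; np.savez(f'pics/{f}.npz',**c); return c
def fixed(n,f):
    c=robot.read_camera(n); np.savez(f'pics/{f}.npz',**c); return c
E
python3 - <<'E'
from look import *
s=robot.state(); print(s['position'],s['joint_vel'])
w=wrist('w4'); t=fixed('top','t4'); fixed('side','s4')
A=cv2.resize(w['color'][60:300,140:440],None,fx=2,fy=2); B=cv2.resize(t['color'][225:285,130:195],None,fx=3,fy=3)
o=np.zeros((480,800,3),np.uint8); o[:480,:600]=A; o[:180,602:797]=B; cv2.imwrite('pics/v4.png',o[:,:,::-1])
E
```

```text
[0.68772566 0.18039189 0.27945784] [-0.0638646  -0.23805834  0.26448572 -0.40063239  0.07586544  0.02496958
  0.03740294]
```

View pics/v4.png

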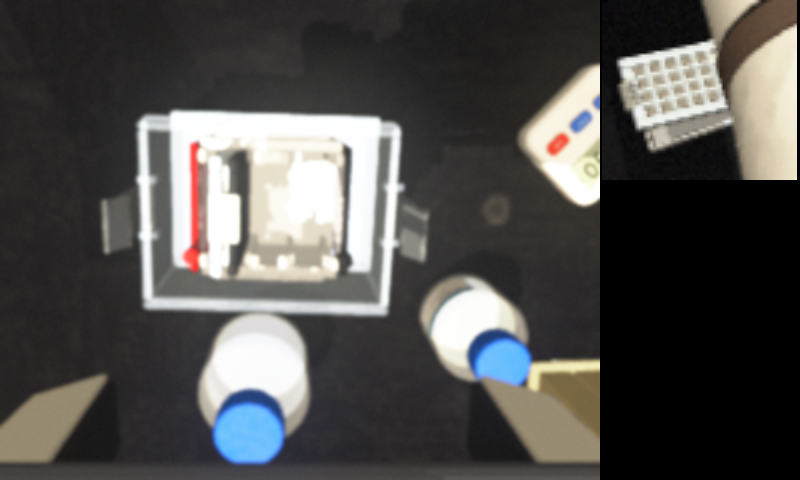

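Run:
```python
from h import *
w=np.load('pics/w4.npz'); t=np.load('pics/t4.npz'); t0=np.load('pics/top0.npz')
cr=np.array([(139,117),(400,124),(387,314),(143,307)])/2+[140,60]
P=ray(w,cr,.116)[:,:2]*1000; print('wrist rim',P.round(1).tolist(),P.mean(0).round(1)); 
print('sides',[np.round(np.hypot(*(P[i]-P[(i+1)%4])),1) for i in range(4)],'ydir',np.degrees(np.arctan2(*((P[1]-P[0]+P[2]-P[3])[::-1]))))
cr=np.array([(195,122),(370,135),(352,262),(180,255)])/3.5+[130,110]
Q=ray(t0,cr,.116)[:,:2]*1000; print('top rim',Q.round(1).tolist(),Q.mean(0).round(1),'ydir',np.degrees(np.arctan2(*((Q[0]-Q[1]+Q[3]-Q[2])[::-1]))))
print('latch loaded',ray(w,np.array([(230,215)])/2+[140,60],.109)*1000)
print('black panel top/red', ray(w,np.array([(348,150),(348,270),(193,145),(193,265)])/2+[140,60],.085).round(4)*1000)
E=np.array([(136,245),(141.7,267.7)]); A=ray(t,E,.0966); o=np.array([.4475,.295]); yv=np.array([-.334,.943]); xv=np.array([.943,.334])
print('A edge',A.round(4).tolist(),'rest Y',((A[:,:2]-o)@yv).round(4),'X',((A[:,:2]-o)@xv).round(4))
```

```text
wrist rim [[611.4, 111.7], [619.4, 233.4], [712.4, 227.4], [703.8, 103.9]] [661.7 169.1]
sides [np.float64(122.0), np.float64(93.2), np.float64(123.8), np.float64(92.7)] ydir 86.11731948530146
top rim [[712.2, 222.5], [702.4, 96.6], [608.4, 108.0], [613.6, 229.7]] [659.2 164.2] ydir 86.53945136640071
latch loaded [[659.93520419 150.36015687 109.        ]]
black panel top/red [[632.2 211.4  85. ]
 [696.2 210.4  85. ]
 [626.5 131.2  85. ]
 [690.1 126.   85. ]]
A edge [[0.4615, 0.3393, 0.0966], [0.4061, 0.3223, 0.0966]] rest Y [0.0371 0.0396] X [ 0.028  -0.0299]
```

```bash
python3 g.py .4392 .3154 .17 109.5
```

```text
row [0.636  0.3134 0.2742] turn -0.0606 | cur [0.6883 0.1798 0.2797] yaw 87.67 tilt [ 0.  0. -1.] w 0.0919 F [ 0.4 -1.1 -0.8] t 10.3
```

>>> {"fn": "arm_command", "kwargs": {
  "rows": "-1 0.636 0.313 0.274 -0.0606;-1 0.636 0.313 0.274 -0.0606;-1 0.636 0.313 0.274 -0.0606;-1 0.636 0.313 0.274 -0.0606;-1 0.636 0.313 0.274 -0.0606;-1 0.636 0.313 0.274 -0.0606;-1 0.636 0.313 0.274 -0.0606;-1 0.636 0.313 0.274 -0.0606"
}}

```text
t: 11.3
position: [0.4419, 0.314, 0.1704]
orientation: [[-0.944, -0.33, 0.002], [-0.33, 0.944, 0.0], [-0.002, -0.0, -1.0]]
ft_force: [-0.8, 0.5, 0.4]
gripper_width: 0.0917
gripper_force: 0.0
```

```bash
python3 g.py .4392 .3154 .075 109.5
```

```text
row [0.0057 0.0057 0.2385] turn -0.0007 | cur [0.4419 0.314  0.1704] yaw 109.26 tilt [ 0.002  0.    -1.   ] w 0.0917 F [-0.8  0.5  0.4] t 11.3
```

>>> {"fn": "arm_command", "kwargs": {
  "rows": "-1 0.002 0.003 0.1 0;-1 0.002 0.003 0.2 0;-1 0.002 0.003 0.238 0;-1 0.002 0.003 0.238 0;0.13 0.002 0.003 0.238 0;0.13 0.002 0.003 0.238 0;0.13 0.002 0.003 0.238 0;0.13 0.002 0.003 0.238 0",
  "newtons": 5
}}

```text
t: 12.3
position: [0.4392, 0.3156, 0.075]
orientation: [[-0.943, -0.332, 0.001], [-0.332, 0.943, 0.0], [-0.001, 0.0, -1.0]]
ft_force: [0.0, -0.2, -0.4]
gripper_width: 0.0566
gripper_force: 0.0
```

```bash
python3 g.py .4392 .3154 .075 109.5
python3 - <<'E'
from look import *
c=fixed('side','s5'); cv2.imwrite('pics/s5.png',cv2.resize(c['color'][110:230,110:260,::-1],None,fx=5,fy=5))
E
```

```text
row [ 0.0001 -0.0006  0.    ] turn -0.0003 | cur [0.4392 0.3156 0.075 ] yaw 109.4 tilt [ 0.001  0.    -1.   ] w 0.0566 F [ 0.  -0.2 -0.4] t 12.3
```

View pics/s5.png

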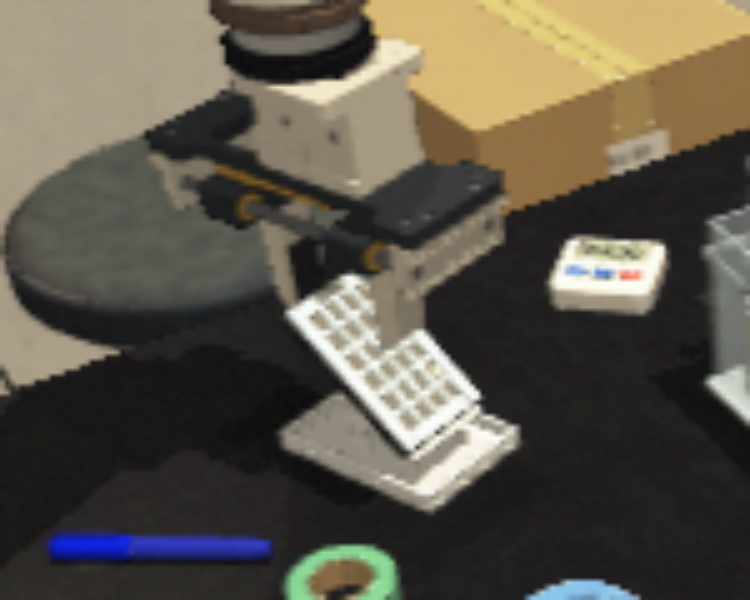

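>>> {"fn": "arm_command", "kwargs": {
  "rows": "0.13 0 0 0 0;0.13 0 0 0 0;0.13 0 -0.023 -0.0215 0;0.13 0 -0.0485 -0.04 0;0.13 0 -0.066 -0.05 0;0.13 0 -0.084 -0.0575 0;0.13 0 -0.103 -0.063 0;0.13 0 -0.122 -0.0665 0",
  "newtons": 5
}}

```text
t: 13.35
position: [0.4553, 0.2687, 0.1011]
orientation: [[-0.943, -0.332, -0.0], [-0.332, 0.943, -0.0], [0.0, -0.0, -1.0]]
ft_force: [0.5, 0.1, -0.3]
gripper_width: 0.0399
gripper_force: 0.1
```

>>> {"fn": "arm_command", "kwargs": {
  "rows": "0.3 0 -0.003 -0.002 0;0.5 0 -0.003 -0.002 0;0.8 0 -0.003 -0.002 0;1 0 -0.003 -0.002 0;1 0 -0.003 -0.002 0",
  "newtons": 10
}}

```text
t: 13.98
position: [0.4552, 0.2683, 0.1016]
orientation: [[-0.943, -0.332, -0.001], [-0.332, 0.943, -0.0], [0.001, -0.0, -1.0]]
ft_force: [-0.1, 0.9, -1.8]
gripper_width: 0.0141
gripper_force: 10.0
```

```bash
python3 g.py .4392 .3154 .1025 109.5
python3 - <<'E'
from look import *
c=fixed('side','s6'); cv2.imwrite('pics/s6.png',cv2.resize(c['color'][110:230,110:260,::-1],None,fx=5,fy=5))
E
```

```text
row [-0.0014  0.1244 -0.0021] turn -0.0002 | cur [0.4552 0.2683 0.1016] yaw 109.42 tilt [-0.001 -0.    -1.   ] w 0.0141 F [-0.1  0.9 -1.8] t 13.97
```

View pics/s6.png

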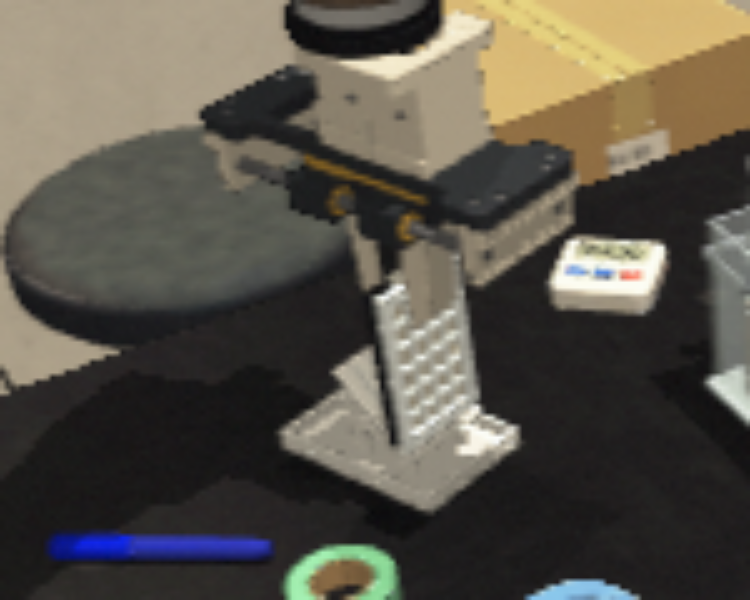

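>>> {"fn": "arm_command", "kwargs": {
  "rows": "1 0 0 0 0;1 0 0 -0.03 0;1 0 0 -0.1 0;1 0 0 -0.2 0;1 0 0 -0.3 0;1 0 0 -0.36 0;1 0 0 -0.36 0;1 0 0 -0.36 0",
  "newtons": 30
}}

```text
t: 15.02
position: [0.455, 0.2678, 0.2452]
orientation: [[-0.943, -0.332, -0.001], [-0.332, 0.943, -0.001], [0.001, -0.0, -1.0]]
ft_force: [-0.2, -0.4, -1.6]
gripper_width: 0.0138
gripper_force: 30.0
```

```bash
python3 g.py .6632 .1912 .245 86.2
python3 - <<'E'
from look import *
c=wrist('w7'); s=fixed('side','s7'); 
cv2.imwrite('pics/w7.png',np.hstack([cv2.resize(c['color'][100:420,140:420,::-1],None,fx=1.5,fy=1.5),cv2.resize(s['color'][60:220,120:250,::-1],(390,480))])[:, :810])
E
```

```text
row [-4.274e-01 -3.536e-01  2.000e-04] turn 0.0644 | cur [0.455  0.2678 0.2452] yaw 109.39 tilt [-0.001 -0.001 -1.   ] w 0.0138 F [-0.2 -0.4 -1.6] t 15.03
```

View pics/w7.png

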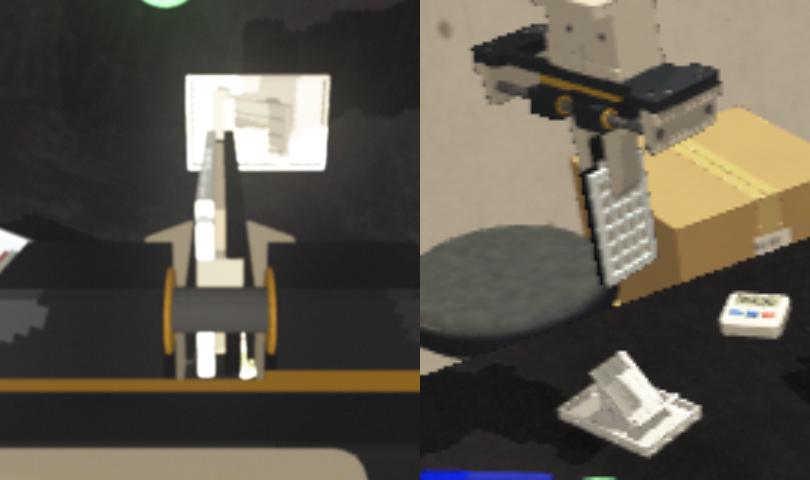

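```bash
cat > held.py <<'E'
from look import *
import sys
def held(f):
    c=wrist(f); T=c['tool_from_camera']; v,u=np.mgrid[:420,:560]; d=c['depth']
    P=np.stack([(u-c['cx'])/c['fx']*d,(v-c['cy'])/c['fy']*d,d],-1)@T[:3,:3].T+T[:3,3]
    P=P[(d>0)&(abs(P[...,1])<.012)&(P[...,2]<.09)&(P[...,2]>-.03)&(P[...,0]>.01)&(P[...,0]<.06)]
    print(len(P))
    for a in np.arange(-.03,.09,.01):
        q=P[(P[:,2]>=a)&(P[:,2]<a+.01)]
        if len(q)>3: print(round(a,2),len(q),'x',np.percentile(q[:,0],[5,50,95]).round(4),'y',np.percentile(q[:,1],[5,50,95]).round(4))
held(sys.argv[1])
s=fixed('side','sx'); W=world(s); st=robot.state(); R=np.array(st['orientation']); p=np.array(st['position'])
Q=(W-p)@R; m=(s['depth']>0)&(abs(Q[...,1])<.02)&(abs(Q[...,0])<.045)&(Q[...,2]>.005)&(Q[...,2]<.095); q=Q[m]
k=q[:,2]>.02; A=np.c_[q[k][:,0],q[k][:,2],np.ones(k.sum())]; print('clear face plane y=',np.linalg.lstsq(A,q[k][:,1],rcond=None)[0].round(4))
for a in np.arange(.01,.09,.01):
    r=q[(q[:,2]>=a)&(q[:,2]<a+.01)]
    if len(r)>3: print(round(a,2),len(r),'x',np.percentile(r[:,0],[1,99]).round(4),'y',np.percentile(r[:,1],[10,50]).round(4))
E
python3 held.py w8
```

```text
3024
-0.03 1359 x [0.0104 0.0172 0.0285] y [-0.0089  0.0006  0.0095]
-0.02 582 x [0.0105 0.0187 0.0288] y [-0.0104  0.0001  0.0103]
-0.01 329 x [0.0104 0.0237 0.0288] y [-0.0109  0.0001  0.011 ]
0.0 158 x [0.0216 0.0283 0.0288] y [-0.0062  0.0001  0.0067]
0.01 130 x [0.0234 0.0284 0.0288] y [-0.0058  0.0004  0.0064]
0.02 113 x [0.0235 0.0283 0.0287] y [-0.0057  0.0007  0.0064]
0.03 98 x [0.0234 0.0283 0.0287] y [-0.0059  0.0007  0.0066]
0.04 87 x [0.0234 0.0283 0.0287] y [-0.0055  0.0007  0.0064]
0.05 76 x [0.0233 0.0282 0.0287] y [-0.0059 -0.0003  0.0062]
0.06 62 x [0.0233 0.0283 0.0286] y [-0.0056  0.0004  0.0064]
0.07 30 x [0.0232 0.0282 0.0286] y [-0.0053  0.0004  0.0054]
clear face plane y= [ 0.0633 -0.0147 -0.0043]
0.01 74 x [-0.0327  0.0274] y [-0.0076 -0.0055]
0.02 88 x [-0.0299  0.0277] y [-0.008  -0.0054]
0.03 83 x [-0.0312  0.0275] y [-0.0081 -0.0056]
0.04 68 x [-0.0306  0.0277] y [-0.0078 -0.0055]
0.05 75 x [-0.0331  0.0274] y [-0.008  -0.0059]
0.06 81 x [-0.0303  0.0271] y [-0.0081 -0.0056]
0.07 39 x [-0.0308  0.0271] y [-0.0078 -0.0064]
```

```bash
python3 - <<'E'
from h import *
c=np.load('pics/w4.npz'); W=world(c); a=np.radians(86.2); yv=np.array([np.cos(a),np.sin(a)]); xv=np.array([yv[1],-yv[0]])
d=W[...,:2]-[.6617,.1693]; X=d@xv*1000; Y=d@yv*1000; Z=W[...,2]*1000; ok=(c['depth']>0)&(abs(X)<60)&(abs(Y)<80)
for x0 in (-20,0,15):
    print('x',x0,[(y,int(np.median(Z[m])),int(Z[m].max())) for y in range(-70,71,4) if (m:=ok&(abs(X-x0)<5)&(abs(Y-y)<2)).sum()>2])
for y0 in (14,22,30): print('y',y0,[(x,int(np.median(Z[m])),int(Z[m].max())) for x in range(-48,49,4) if (m:=ok&(abs(X-x)<2)&(abs(Y-y0)<3)).sum()>2])
def st(n,m): print(n,m.sum(),'X',np.percentile(X[m],[2,50,98]).round(1),'Y',np.percentile(Y[m],[2,50,98]).round(1))
st('rim',ok&(Z>113)&(Z<119)); st('loaded top',ok&(Z>104)&(Z<112)&(abs(X)<32)&(abs(Y)<50))
col=c['color'].astype(int); red=ok&(col[...,0]>150)&(col[...,1]<60)&(Z>60); st('red',red); st('frame',ok&(Z>74)&(Z<84)&(abs(X)<42)&(abs(Y)<38))
E
python3 g.py .6618 .1912 .245 86.2
```

```text
x -20 [(-62, 115, 116), (-58, 73, 116), (-54, 5, 7), (-42, 79, 80), (-38, 63, 79), (-34, 77, 80), (-30, 107, 109), (-26, 108, 110), (-22, 102, 108), (-18, 108, 109), (-14, 69, 109), (-10, 8, 77), (-6, 8, 79), (-2, 7, 9), (2, 8, 9), (6, 8, 79), (10, 8, 78), (14, 8, 73), (18, 8, 10), (22, 8, 10), (26, 8, 9), (30, 8, 72), (34, 9, 78), (38, 61, 80), (42, 79, 80), (50, 5, 7), (54, 6, 7), (58, 75, 116), (62, 115, 116), (70, 80, 81)]
x 0 [(-70, 133, 141), (-66, 128, 132), (-62, 115, 116), (-58, 367, 369), (-54, 368, 370), (-50, 368, 379), (-46, 368, 384), (-42, 379, 388), (-38, 378, 391), (-34, 380, 391), (-30, 383, 392), (-26, 383, 391), (-22, 383, 391), (-18, 383, 392), (-14, 383, 391), (-10, 383, 391), (-6, 383, 392), (-2, 383, 393), (2, 384, 393), (6, 384, 393), (10, 383, 393), (14, 383, 393), (18, 383, 393), (22, 383, 393), (26, 383, 392), (30, 382, 392), (34, 383, 388), (38, 383, 388), (42, 383, 389), (46, 383, 388), (50, 383, 389), (54, 383, 389), (58, 379, 388), (62, 379, 388), (66, 371, 387), (70, 368, 380)]
x 15 [(-70, 133, 139), (-66, 129, 133), (-62, 114, 116), (-58, 74, 116), (
[... 1177 characters left out ...]
44, 114, 116), (-40, 114, 115), (-36, 73, 75), (-32, 74, 75), (-28, 69, 75), (-24, 9, 74), (-20, 8, 9), (-16, 8, 9), (-12, 9, 9), (-8, 359, 362), (-4, 379, 392), (0, 383, 391), (4, 372, 388), (8, 8, 9), (12, 8, 9), (16, 8, 9), (20, 8, 9), (24, 8, 72), (28, 53, 74), (32, 52, 75), (36, 74, 75), (40, 72, 74), (44, 97, 116), (48, 114, 114)]
rim 1792 X [-44.8  -7.1  46.3] Y [-61.8  -1.2  61.2]
loaded top 772 X [-28.1  -0.9  28.9] Y [-29.1 -22.1 -15.1]
red 13 X [-31.5  21.1  33.8] Y [-41.7 -40.6 -38.8]
frame 700 X [-36.2 -26.   37.5] Y [-37.2  -2.4  36.7]
row [-0.4243 -0.3526 -0.0019] turn 0.0644 | cur [0.4549 0.2679 0.2446] yaw 109.4 tilt [-0.002 -0.001 -1.   ] w 0.0136 F [-0.5  1.  -2. ] t 15.22
```

>>> {"fn": "arm_command", "kwargs": {
  "rows": "1 -0.06 -0.05 0 0.01;1 -0.13 -0.11 0 0.02;1 -0.2 -0.17 0 0.035;1 -0.27 -0.23 0 0.05;1 -0.34 -0.29 0 0.06;1 -0.4 -0.33 0 0.0644;1 -0.4255 -0.353 0 0.0644;1 -0.4255 -0.353 0 0.0644"
}}

```text
t: 16.23
position: [0.6628, 0.191, 0.2447]
orientation: [[-0.998, 0.067, -0.002], [0.067, 0.998, -0.001], [0.002, -0.001, -1.0]]
ft_force: [-0.9, -0.4, -0.9]
gripper_width: 0.0138
gripper_force: 30.0
```

>>> {"fn": "arm_command", "kwargs": {
  "rows": "1 0 0 0 0;1 0 0 0 0;1 0 0 0 0"
}}

```text
t: 16.6
position: [0.6625, 0.1922, 0.2463]
orientation: [[-0.998, 0.065, 0.0], [0.065, 0.998, 0.0], [-0.0, 0.0, -1.0]]
ft_force: [-0.0, 0.1, -0.5]
gripper_width: 0.0142
gripper_force: 30.0
```

```bash
python3 g.py .6623 .1913 .18 86.2; python3 held.py w9 | head -14; python3 g.py .6623 .1913 .18 86.2
```

```text
row [ 0.0004 -0.0022  0.1658] turn 0.0002 | cur [0.6625 0.1922 0.2463] yaw 86.27 tilt [ 0.  0. -1.] w 0.0142 F [-0.   0.1 -0.5] t 16.6
3021
-0.03 1348 x [0.0104 0.0173 0.0285] y [-0.0093  0.0011  0.0092]
-0.02 599 x [0.0105 0.0182 0.0288] y [-0.0104 -0.0003  0.0103]
-0.01 312 x [0.0105 0.0238 0.0288] y [-0.0111 -0.0003  0.011 ]
0.0 165 x [0.0122 0.0284 0.0288] y [-0.0065 -0.0003  0.0065]
0.01 133 x [0.0235 0.0284 0.0288] y [-0.0062  0.0002  0.0061]
0.02 108 x [0.0234 0.0284 0.0287] y [-0.0061 -0.0003  0.006 ]
0.03 106 x [0.0235 0.0283 0.0287] y [-0.0063  0.0003  0.0058]
0.04 80 x [0.0234 0.0284 0.0287] y [-0.006   0.0003  0.006 ]
0.05 79 x [0.0234 0.0282 0.0287] y [-0.0063 -0.001   0.0062]
0.06 64 x [0.0234 0.0282 0.0286] y [-0.0059  0.0004  0.0058]
0.07 27 x [0.0234 0.0283 0.0285] y [-0.006  -0.001   0.0058]
clear face plane y= [ 0.0392  0.0057 -0.0049]
0.01 76 x [-0.0311  0.0273] y [-0.007  -0.0049]
row [ 0.0011 -0.0015  0.1656] turn 0.0001 | cur [0.6627 0.1919 0.2462] yaw 86.24 tilt [ 0.  0. -1.] w 0.0139 F [ 0.1  0.3 -1.6] t 16.7
```

>>> {"fn": "arm_command", "kwargs": {
  "rows": "1 0 -0.001 0.06 0;1 0 -0.001 0.12 0;1 0 -0.001 0.17 0;1 0 -0.001 0.2 0;1 0 -0.001 0.22 0;1 0 -0.001 0.235 0;1 0 -0.001 0.25 0;1 0 -0.001 0.255 0"
}}

```text
t: 17.7
position: [0.6629, 0.1912, 0.1438]
orientation: [[-0.998, 0.066, -0.0], [0.066, 0.998, -0.0], [0.0, -0.0, -1.0]]
ft_force: [0.7, 0.2, -0.7]
gripper_width: 0.0139
gripper_force: 30.0
```

```bash
python3 g.py .6623 .1913 .0885 86.2
```

```text
row [1.600e-03 1.000e-04 1.381e-01] turn 0.0 | cur [0.6629 0.1912 0.1438] yaw 86.21 tilt [-0. -0. -1.] w 0.0139 F [ 0.7  0.2 -0.7] t 17.7
```

>>> {"fn": "arm_command", "kwargs": {
  "rows": "1 0 0 0.03 0;1 0 0 0.06 0;1 0 0 0.085 0;1 0 0 0.105 0;1 0 0 0.12 0;1 0 0 0.13 0;1 0 0 0.136 0;1 0 0 0.136 0"
}}

```text
t: 18.7
position: [0.663, 0.1912, 0.0895]
orientation: [[-0.998, 0.066, -0.0], [0.066, 0.998, 0.0], [0.0, 0.0, -1.0]]
ft_force: [-0.0, 0.5, -1.4]
gripper_width: 0.0141
gripper_force: 30.0
```

```bash
python3 g.py .6623 .1913 .0870 86.2
```

```text
row [0.0017 0.0001 0.0063] turn 0.0 | cur [0.663  0.1912 0.0895] yaw 86.21 tilt [-0.  0. -1.] w 0.0141 F [-0.   0.5 -1.4] t 18.7
```

>>> {"fn": "arm_command", "kwargs": {
  "rows": "1 0 0 0.002 0;1 0 0 0.004 0;1 0 0 0.006 0;1 0 0 0.008 0;1 0 0 0.008 0",
  "newtons": 12
}}

```text
t: 19.32
position: [0.6629, 0.1912, 0.0862]
orientation: [[-0.998, 0.066, -0.0], [0.066, 0.998, -0.0], [0.0, -0.0, -1.0]]
ft_force: [-0.5, 0.7, -1.2]
gripper_width: 0.014
gripper_force: 12.0
```

>>> {"fn": "arm_command", "kwargs": {
  "rows": "1 0 0 0.002 0;1 0 0 0.004 0;1 0 0 0.006 0;1 0 0 0.006 0"
}}

```text
t: 19.82
position: [0.663, 0.1912, 0.0839]
orientation: [[-0.998, 0.066, 0.0], [0.066, 0.998, 0.0], [-0.0, 0.0, -1.0]]
ft_force: [-1.0, -0.9, -0.7]
gripper_width: 0.0137
gripper_force: 12.0
```

>>> {"fn": "arm_command", "kwargs": {
  "rows": "0.5 0 0 0 0;0.5 0 0 0 0;0.5 0 0 0 0;0.5 0 0 -0.02 0;0.5 0 0 -0.06 0;0.5 0 0 -0.13 0;0.5 0 0 -0.25 0;0.5 0 0 -0.4 0"
}}

```text
t: 20.82
position: [0.6623, 0.191, 0.2456]
orientation: [[-0.998, 0.066, -0.001], [0.066, 0.998, -0.0], [0.001, -0.0, -1.0]]
ft_force: [0.5, 0.7, -0.2]
gripper_width: 0.0227
gripper_force: 0.0
```

>>> {"fn": "arm_command", "kwargs": {
  "rows": "-1 0 0 -0.1 0;-1 -0.06 -0.03 -0.1 0;-1 -0.06 -0.03 -0.1 0;-1 -0.06 -0.03 -0.1 0"
}}

```text
t: 21.32
position: [0.6853, 0.178, 0.2839]
orientation: [[-0.998, 0.066, -0.001], [0.066, 0.998, 0.0], [0.001, 0.0, -1.0]]
ft_force: [-0.0, 0.3, -0.4]
gripper_width: 0.0582
gripper_force: 0.0
```

```bash
python3 - <<'E'
from look import *
s=robot.state(); print(s['t'],s['position'],s['ft_force'],s['gripper_width'])
c=wrist('w10'); W=world(c); a=np.radians(86.2); yv=np.array([np.cos(a),np.sin(a)]); xv=np.array([yv[1],-yv[0]])
d=W[...,:2]-[.6622,.1693]; X=d@xv*1000; Y=d@yv*1000; Z=W[...,2]*1000; ok=(c['depth']>0)&(abs(X)<60)&(abs(Y)<80)
def st(n,m): print(n,m.sum(),'X',np.percentile(X[m],[2,50,98]).round(1),'Y',np.percentile(Y[m],[2,50,98]).round(1),'Z',np.percentile(Z[m],[2,50,98]).round(1)) if m.sum() else print(n,0)
st('rim',ok&(Z>113)&(Z<119)); st('loaded',ok&(Z>100)&(Z<113)&(abs(X)<32)&(Y<0)&(Y>-50)); st('mine',ok&(Z>100)&(Z<113)&(abs(X)<34)&(Y>0)&(Y<50))
E
python3 g.py .446 -.347 .15 75.7
```

```text
21.325 [0.68534121 0.17802876 0.2838818 ] [-0.01267184  0.29490447 -0.37601806] 0.058181909767191134
rim 1701 X [-45.1  -4.   46.1] Y [-61.8  -0.6  61.1] Z [113.4 115.1 116.8]
loaded 825 X [-28.5  -1.7  28.4] Y [-29.4 -22.5 -15.3] Z [101.6 108.3 110.1]
mine 822 X [-28.5  -0.9  28.6] Y [14.9 22.  29. ] Z [101.6 108.4 110.1]
row [ 0.5103 -1.35    0.3343] turn 0.0293 | cur [0.6851 0.1784 0.2837] yaw 86.26 tilt [-0.001  0.    -1.   ] w 0.062 F [-0.9  0.1 -1. ] t 21.38
```

>>> {"fn": "arm_command", "kwargs": {
  "rows": "-1 0.3 -0.8 0 0.015;-1 0.3 -0.8 0 0.015;-1 0.3 -0.8 0 0.015;-1 0.3 -0.8 0 0.015;-1 0.3 -0.8 0 0.015;-1 0.3 -0.8 0 0.015;-1 0.3 -0.8 0 0.015"
}}

```text
t: 22.25
position: [0.5436, -0.1362, 0.2839]
orientation: [[-0.986, 0.164, -0.001], [0.164, 0.986, -0.001], [0.001, -0.001, -1.0]]
ft_force: [-0.0, 0.5, -1.2]
gripper_width: 0.0916
gripper_force: 0.0
```

```bash
python3 g.py .49 -.347 .2 75.7
```

```text
row [ 0.0454 -0.5417  0.2103] turn 0.0135 | cur [ 0.5436 -0.1362  0.2839] yaw 80.55 tilt [-0.001 -0.001 -1.   ] w 0.0916 F [-0.   0.5 -1.2] t 22.25
```

>>> {"fn": "arm_command", "kwargs": {
  "rows": "-1 -0.029 -0.53 0.16 0.0135;-1 -0.029 -0.53 0.16 0.0135;-1 -0.029 -0.53 0.16 0.0135;-1 -0.029 -0.53 0.16 0.0135;-1 -0.029 -0.53 0.16 0.0135;-1 -0.029 -0.53 0.16 0.0135"
}}

```text
t: 23.0
position: [0.5242, -0.3422, 0.2197]
orientation: [[-0.971, 0.24, 0.0], [0.24, 0.971, 0.002], [0.0, 0.002, -1.0]]
ft_force: [0.5, 0.6, 1.0]
gripper_width: 0.0916
gripper_force: 0.0
```

```bash
python3 - <<'E'
from look import *
c=wrist('w11'); W=world(c); Z=W[...,2]; ok=(c['depth']>0)&(abs(W[...,0]-.446)<.09)&(abs(W[...,1]+.347)<.09)
for n,lo,hi in (('plate',.017,.027),('grip',.043,.053)):
    m=ok&(Z>lo)&(Z<hi); q=(W[m][:,:2]*1000).astype(np.float32)
    r=cv2.minAreaRect(q); print(n,m.sum(),r,np.median(Z[m]),q.mean(0))
E
python3 g.py .446 -.347 .12 75.7
```

```text
plate 10614 ((445.2416076660156, -346.236328125), (134.33152770996094, 91.75582122802734), 76.0527114868164) 0.02137866428240007 [ 442.61185 -345.02698]
grip 996 ((445.2906188964844, -346.30255126953125), (14.583602905273438, 63.2025260925293), 75.52237701416016) 0.047041240787884034 [ 444.60114 -345.80515]
row [ 0.1875 -0.0597  0.2499] turn 0.0013 | cur [ 0.5244 -0.3419  0.22  ] yaw 76.16 tilt [ 0.001  0.002 -1.   ] w 0.0916 F [ 1.1  1.  -0.5] t 23.05
```

>>> {"fn": "arm_command", "kwargs": {
  "rows": "0.13 0.1 -0.04 0.05 0.001;0.13 0.189 -0.058 0.15 0.001;0.13 0.189 -0.058 0.25 0.001;0.13 0.189 -0.058 0.35 0.001;0.13 0.189 -0.058 0.42 0.001;0.13 0.189 -0.058 0.46 0.001;0.13 0.189 -0.058 0.484 0.001;0.13 0.189 -0.058 0.484 0.001",
  "newtons": 40
}}

```text
t: 24.05
position: [0.4443, -0.3486, 0.0265]
orientation: [[-0.969, 0.248, 0.0], [0.248, 0.969, 0.0], [-0.0, 0.0, -1.0]]
ft_force: [-0.4, 0.2, 0.6]
gripper_width: 0.0398
gripper_force: 0.0
```

>>> {"fn": "arm_command", "kwargs": {
  "rows": "1 0 0 0 0;1 0 0 0 0;1 0 0 0 0;1 0 0 0 0;1 0 0 0 0;1 0 0 -0.03 0;1 0 0 -0.08 0;1 0 0 -0.08 0"
}}

```text
t: 25.05
position: [0.4448, -0.3501, 0.0598]
orientation: [[-0.968, 0.249, 0.002], [0.249, 0.968, -0.002], [-0.003, -0.001, -1.0]]
ft_force: [0.7, -0.7, -1.1]
gripper_width: 0.0136
gripper_force: 40.0
```

```bash
python3 g.py .4453 -.3463 .28 75.9
```

```text
row [-5.000e-04  8.800e-03 -5.504e-01] turn -0.0009 | cur [ 0.4448 -0.3501  0.0598] yaw 75.57 tilt [ 0.002 -0.002 -1.   ] w 0.0136 F [ 0.7 -0.7 -1.1] t 25.05
```

>>> {"fn": "arm_command", "kwargs": {
  "rows": "1 0 0 -0.1 0;1 0 0 -0.2 0;1 0 0 -0.3 0;1 0 0 -0.4 0;1 0 0 -0.5 0;1 0 0 -0.56 0;1 0 0.05 -0.57 0;1 0 0.12 -0.57 0"
}}

```text
t: 26.05
position: [0.4555, -0.3011, 0.285]
orientation: [[-0.968, 0.25, -0.001], [0.25, 0.968, 0.001], [0.001, 0.001, -1.0]]
ft_force: [-0.1, -0.3, -2.3]
gripper_width: 0.0141
gripper_force: 40.0
```

```bash
python3 g.py .6 .0 .29 83
```

```text
row [-0.1617  0.8191 -0.012 ] turn -0.0208 | cur [ 0.4555 -0.3011  0.285 ] yaw 75.53 tilt [-0.001  0.001 -1.   ] w 0.0141 F [-0.1 -0.3 -2.3] t 26.05
```

>>> {"fn": "arm_command", "kwargs": {
  "rows": "1 -0.02 0.12 -0.012 -0.003;1 -0.04 0.24 -0.012 -0.006;1 -0.07 0.36 -0.012 -0.009;1 -0.09 0.48 -0.012 -0.012;1 -0.12 0.6 -0.012 -0.015;1 -0.14 0.7 -0.012 -0.018;1 -0.155 0.78 -0.012 -0.02;1 -0.162 0.82 -0.012 -0.021"
}}

```text
t: 27.05
position: [0.5993, 0.003, 0.289]
orientation: [[-0.993, 0.115, -0.003], [0.115, 0.993, 0.001], [0.004, 0.001, -1.0]]
ft_force: [-0.1, -0.7, -0.7]
gripper_width: 0.0141
gripper_force: 40.0
```

```bash
python3 g.py .6624 .169 .24 86.2
```

```text
row [-0.1096  0.4302  0.1225] turn -0.0077 | cur [0.5993 0.003  0.289 ] yaw 83.41 tilt [-0.003  0.001 -1.   ] w 0.0141 F [-0.1 -0.7 -0.7] t 27.05
```

>>> {"fn": "arm_command", "kwargs": {
  "rows": "1 -0.03 0.11 0 -0.002;1 -0.06 0.22 0 -0.005;1 -0.08 0.32 0 -0.007;1 -0.1 0.4 0.04 -0.0077;1 -0.11 0.43 0.09 -0.0077;1 -0.11 0.43 0.1225 -0.0077;1 -0.11 0.43 0.1225 -0.0077;1 -0.11 0.43 0.1225 -0.0077"
}}

```text
t: 28.05
position: [0.6648, 0.1625, 0.2427]
orientation: [[-0.997, 0.074, 0.001], [0.074, 0.997, -0.001], [-0.001, -0.001, -1.0]]
ft_force: [-0.3, 0.1, -1.9]
gripper_width: 0.0136
gripper_force: 40.0
```

```bash
cat > lid.py <<'E'
from look import *
c=wrist('wl'); T=c['tool_from_camera']; v,u=np.mgrid[:420,:560]; d=c['depth']
P=np.stack([(u-c['cx'])/c['fx']*d,(v-c['cy'])/c['fy']*d,d],-1)@T[:3,:3].T+T[:3,3]
m=(d>0)&(abs(P[...,0])<.07)&(abs(P[...,1])<.09)&(P[...,2]>-.005)&(P[...,2]<.02); q=P[m]
A=np.c_[q[:,:2],np.ones(len(q))]; s=np.linalg.lstsq(A,q[:,2],rcond=None)[0]
k=abs(q[:,2]-A@s)<.004; s=np.linalg.lstsq(A[k],q[k][:,2],rcond=None)[0]; q=q[k]
print('lid top plane (tool z)=',s.round(4),'n',len(q),'x max',np.percentile(q[:,0],[1,99.5]).round(4),'y',np.percentile(q[:,1],[.3,50,99.7]).round(4))
E
python3 lid.py; python3 g.py .6624 .169 .14 86.2
```

```text
lid top plane (tool z)= [0.005  0.0003 0.0054] n 19013 x max [0.0027 0.0463] y [-0.0663  0.0002  0.0661]
row [0.008  0.0145 0.2579] turn -0.0011 | cur [0.665  0.163  0.2432] yaw 85.81 tilt [ 0.002 -0.    -1.   ] w 0.0136 F [-0.1  0.4 -1. ] t 28.1
```

>>> {"fn": "arm_command", "kwargs": {
  "rows": "1 0.003 0.008 0.05 -0.001;1 0.003 0.008 0.1 -0.001;1 0.003 0.008 0.15 -0.001;1 0.003 0.008 0.17 -0.001;1 0.003 0.008 0.17 -0.001;1 0.003 0.008 0.17 -0.001"
}}

```text
t: 28.85
position: [0.664, 0.1681, 0.1748]
orientation: [[-0.998, 0.065, 0.001], [0.065, 0.998, 0.0], [-0.001, 0.0, -1.0]]
ft_force: [-0.3, 0.3, -1.1]
gripper_width: 0.0137
gripper_force: 40.0
```

```bash
python3 g.py .6624 .169 .14 86.2
```

```text
row [0.0043 0.002  0.087 ] turn 0.0002 | cur [0.664  0.1681 0.1748] yaw 86.28 tilt [ 0.001  0.    -1.   ] w 0.0137 F [-0.3  0.3 -1.1] t 28.85
```

>>> {"fn": "arm_command", "kwargs": {
  "rows": "1 0.003 0.002 0.01 0;1 0.003 0.002 0.03 0;1 0.003 0.002 0.05 0;1 0.003 0.002 0.065 0;1 0.003 0.002 0.075 0;1 0.003 0.002 0.08 0;1 0.003 0.002 0.085 0;1 0.003 0.002 0.085 0"
}}

```text
t: 29.85
position: [0.6627, 0.1689, 0.1406]
orientation: [[-0.998, 0.065, 0.001], [0.065, 0.998, 0.0], [-0.001, 0.0, -1.0]]
ft_force: [-0.1, 1.3, 0.6]
gripper_width: 0.0133
gripper_force: 40.0
```

```bash
python3 g.py .6625 .169 .1274 86.2; python3 lid.py
```

```text
row [0.0006 0.0003 0.0331] turn 0.0002 | cur [0.6627 0.1689 0.1406] yaw 86.28 tilt [ 0.001  0.    -1.   ] w 0.0133 F [-0.1  1.3  0.6] t 29.85
lid top plane (tool z)= [0.0084 0.0003 0.0053] n 19619 x max [0.0023 0.0464] y [-0.0716 -0.0003  0.0714]
```

>>> {"fn": "arm_command", "kwargs": {
  "rows": "1 0 0 0.006 0;1 0 0 0.012 0;1 0 0 0.018 0;1 0 0 0.024 0;1 0 0 0.028 0;1 0 0 0.032 0;1 0 0 0.034 0;1 0 0 0.034 0",
  "newtons": 60
}}

```text
t: 30.9
position: [0.6613, 0.1687, 0.1269]
orientation: [[-0.998, 0.065, -0.002], [0.065, 0.998, -0.001], [0.002, -0.001, -1.0]]
ft_force: [-4.3, -0.7, 7.3]
gripper_width: 0.0134
gripper_force: 60.0
```

```bash
python3 g.py .6625 .169 .1274 86.2; python3 lid.py
```

```text
row [-0.0029  0.0011 -0.0012] turn 0.0003 | cur [0.6613 0.1687 0.1269] yaw 86.29 tilt [-0.002 -0.001 -1.   ] w 0.0134 F [-4.3 -0.7  7.3] t 30.9
lid top plane (tool z)= [ 0.0089 -0.0003  0.0053] n 19120 x max [0.0027 0.0464] y [-0.0665  0.0002  0.0664]
```

>>> {"fn": "arm_command", "kwargs": {
  "rows": "1 0.003 0 0.003 0;1 0.003 0 0.006 0;1 0.003 0 0.006 0"
}}

```text
t: 31.32
position: [0.6613, 0.1687, 0.1269]
orientation: [[-0.998, 0.065, 0.001], [0.065, 0.998, -0.0], [-0.001, -0.0, -1.0]]
ft_force: [-5.5, -2.2, 16.7]
gripper_width: 0.0137
gripper_force: 60.0
```

```bash
cat > clip.py <<'E'
from look import *
a=np.radians(86.2); yv=np.array([np.cos(a),np.sin(a)]); xv=np.array([yv[1],-yv[0]])
s=robot.state(); print(s['position'].round(4) if hasattr(s['position'],'round') else s['position'],np.round(s['ft_force'],1))
for n in ['wrist','top','side']:
    c=wrist('wc') if n=='wrist' else fixed(n,n+'c'); W=world(c); d=W[...,:2]-[.6625,.169]; X=d@xv*1000; Y=d@yv*1000; Z=W[...,2]*1000; ok=(c['depth']>0)&(abs(X)<50)
    for sg in (1,-1):
        m=ok&(abs(X)<14)&(Y*sg>58)&(Y*sg<85)&(Z>125)&(Z<150)
        if m.sum(): print(n,sg,m.sum(),'Y',np.percentile(Y[m]*sg,[5,50,95]).round(1),'Z',np.percentile(Z[m],[5,50,95]).round(1))
    m=ok&(Z>112)&(Z<132)&(abs(Y)<66)
    if m.sum()>50:
        A=np.c_[X[m],Y[m],np.ones(m.sum())]; print(n,'plate z fit',np.linalg.lstsq(A,Z[m],rcond=None)[0].round(4),np.median(Z[m]).round(1))
E
python3 clip.py
```

```text
[0.6613 0.1687 0.1269] [-5.5 -2.2 16.7]
wrist 1 498 Y [65.  69.2 72.3] Z [126.6 135.8 140.5]
wrist -1 512 Y [65.2 69.5 72.8] Z [126.7 135.7 140.4]
wrist plate z fit [1.590000e-02 0.000000e+00 1.219651e+02] 121.4
side 1 45 Y [64.8 68.6 72.5] Z [126.1 133.3 139.8]
side -1 29 Y [66.4 70.9 74. ] Z [125.3 134.  140.5]
side plate z fit [3.000000e-02 1.000000e-02 1.218515e+02] 121.1
```

>>> {"fn": "arm_command", "kwargs": {
  "rows": "1 0 0 -0.006 0;0.13 0 0 -0.006 0;0.13 0 0 -0.006 0;0.13 0 0 -0.006 0;0.13 0 0 -0.006 0;0.13 0 0 -0.08 0;0.13 0 0 -0.2 0;0.13 0 0 -0.3 0"
}}

```text
t: 32.48
position: [0.6612, 0.1689, 0.2457]
orientation: [[-0.998, 0.065, 0.001], [0.065, 0.998, 0.0], [-0.001, 0.0, -1.0]]
ft_force: [1.2, 0.1, 0.2]
gripper_width: 0.0396
gripper_force: 0.0
```

```bash
sed -i "s/ok=(c\['depth'\]>0)&(abs(X)<50)/ok=(c['depth']>0)\&(abs(X)<50)/" clip.py; python3 clip.py
python3 - <<'E'
from h import *
a=np.radians(86.2); yv=np.array([np.cos(a),np.sin(a)]); xv=np.array([yv[1],-yv[0]])
for f in ('w4','w10','wc'):
    c=np.load(f'pics/{f}.npz'); W=world(c); d=W[...,:2]-[.6625,.169]; X=d@xv*1000; Y=d@yv*1000; Z=W[...,2]*1000; ok=(c['depth']>0)
    for sg in (1,-1):
        m=ok&(abs(X)<14)&(Y*sg>58)&(Y*sg<85)&(Z>136)&(Z<143); print(f,sg,m.sum(),'tip Y',np.percentile(Y[m]*sg,[5,50,95]).round(1) if m.sum() else '')
    m=ok&(Z>119)&(Z<125)&(abs(Y)<75)&(abs(X)<55)
    if m.sum()>500: q=np.c_[X[m],Y[m]]; print('plate',np.percentile(q,[.5,99.5],axis=0).round(1).tolist(), np.linalg.lstsq(np.c_[q,np.ones(len(q))],Z[m],rcond=None)[0].round(4))
E
```

```text
[0.6612 0.1689 0.2457] [1.2 0.1 0.2]
wrist 1 397 Y [64.8 68.5 72.4] Z [126.6 134.1 140.2]
wrist -1 400 Y [65.1 68.8 72.7] Z [126.6 134.5 140.2]
wrist plate z fit [9.700000e-03 0.000000e+00 1.217133e+02] 121.4
top -1 23 Y [67.3 72.7 75.2] Z [129.  138.4 142.3]
side 1 44 Y [65.  67.9 72.3] Z [126.1 133.  139.6]
side -1 28 Y [66.5 70.  73.4] Z [125.2 133.1 139.5]
side plate z fit [3.310000e-02 3.900000e-03 1.220645e+02] 121.3
w4 1 132 tip Y [69.5 71.  72.9]
w4 -1 136 tip Y [69.6 71.2 73.1]
w10 1 127 tip Y [69.4 70.9 72.9]
w10 -1 134 tip Y [69.4 71.1 73.2]
wc 1 156 tip Y [69.4 70.9 72.8]
wc -1 162 tip Y [69.6 71.2 73.2]
plate [[-47.8, -66.4], [43.2, 65.6]] [ 0.000000e+00 -1.000000e-04  1.213808e+02]
```

```bash
python3 -c "
from rig import robot
print(robot.job_done()); print(robot.state()['t'])"
```

```text
the job is handed in; nothing more can be done
None
the job is handed in; nothing more can be done
```

I handed the job in at about 32.5 s: the cassette drained on the rest and now stands in the free slot with its black side to the black panel, and the lid is fully home with both clips snapped over it. No verdict came back; my last camera readings put the cassette about level with the loaded one, and the lid flat on the rim about 2 mm off centre.

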